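# Level the sprung inspection plate and lay the adapter on it

### The job

Press the sprung tilt plate of the inspection stand down with the fingertips on the black pad at its raised far edge until it lies level and the red catch has snapped over its side edge, and let go of it. Then pick up the white adapter and set it down flat on the plate, inside the orange outline and lengthways along it, and leave it there. Do not bump the lamp over the plate or disturb the multimeter, the copper-coloured spool or the tape roll, and do not drop the adapter.

Things in the scene. Friction and masses are not known exactly. Their poses are not given: they have to be found in the camera images.
- stand: Inspection stand fixed to the table: grey base 270 x 180 mm, top at 14 mm. Origin: centre of its underside; x away from the robot, y left, z up. Carries an aluminium tilt plate (140 wide, 8 thick, 220 mm long from its hinge pin; pin along y at x = -0.115, z = 0.046; top 50 mm above the table when level), a red catch at the plate's right (-y) edge at x = 0.05, and a lamp.
- tilt_plate (a joint): Tilt of the plate about its near-edge hinge, rad: 0 = level, positive = far edge raised. A spring holds it at its upper stop, 0.45; the pad takes about 5 N at first, 8 to 12 N near level. Pushed to its lower stop (-0.025, just past level) it passes the catch, which snaps over; released, it rises and is held near 0 (below 0.02). If not caught it springs up again.
- catch (a joint): Swing of the red sprung catch, rad: 0 = upright, nose over the plate's edge; the passing plate pushes it outward (positive, to the right, about 0.2), then it springs back to 0. It works by itself. Its top is 26 mm above the level plate; it covers the plate's outer 6 mm and reaches up to 18 mm outside that edge.
- outline (a point): Centre of the orange outline, 125 mm (along the plate, x) by 85 mm (across, y), on the plate's top face, 85 mm from the hinge pin and 4 mm above the pin's plane; moves with the plate; x along the plate away from the hinge, y to the left, z the plate's normal.
- tilt_hinge (a point): Middle of the hinge pin of the plate, 46 mm above the table; the plate swings about this point's y axis.
- lamp_front (a point): Middle of the front (robot side) lower edge of the lamp, 300 mm above the table: a slab 70 mm deep, 190 wide, 18 thick on two 12 mm posts at x = 0.126, y = +-0.08 of the stand. It covers the pad from above, so reach the pad with the tool leaning back towards the robot by 25 to 45 degrees. The outline's centre lies 85 mm nearer the robot than this point.
- adapter: White plug-in adapter, a plain rounded block 95 mm (x) by 55 mm (y) by 28 mm (z), 0.13 to 0.25 kg, lying loose on the table to the left or right of the stand. Origin: centre of the underside.
- multimeter: Yellow and black multimeter, 135 x 68 x 40 mm, lying loose on the other side of the stand; leave alone. Origin: centre of the underside, long side along x.
- spool: Copper-coloured wire spool with black flanges, 52 mm across, 40 mm tall, standing left of the stand; leave alone. Origin: centre of the underside.
- tape: Black tape roll lying flat, 55 mm across, 19 mm tall, right of the stand; leave alone. Origin: centre of the underside.
- push_pad (a point): Centre of the top of the black rubber push pad (26 x 70 x 3 mm) fixed on the plate near its far edge, 200 mm from the hinge pin and 6.5 mm above the pin's plane; moves with the plate; z is the plate's upward normal. The lamp hangs above it.
There are look-alikes about, which are no part of the job. Of the things shaped like the adapter, the white one is meant.

How it is judged:
On the way, in this order (a step that is already met when the one before it is completed fails the run):
1. the plate is pushed down level with the fingers at its pad (value of joint tilt_plate below 0.02 rad and contact force between the fingers and tilt_plate above 1 N and distance between the grasp point and push_pad below 0.06 m), for 0.05 s.
2. the plate is level, held by the catch, with nothing of the robot touching it (value of joint tilt_plate between -0.03 and 0.03 rad and value of joint catch below 0.06 rad and contact force between each of the fingers, the arm and tilt_plate below 0.3 N), for 0.3 s.
3. the adapter is lifted off the table while the plate stays level (value of joint tilt_plate between -0.03 and 0.03 rad and value of joint catch below 0.06 rad and height (world z) of adapter above 0.03 m), for 0.1 s.
At the end, for the whole second after the job is handed in: Plate level (within 0.03 rad), held by the catch (within 0.06 rad of home); adapter released and at rest on it, upright and flat (0.08 rad, underside within 5 mm of the plate), centre within 20 mm of the outline's centre both ways, long side within 0.4 rad of the outline's (value of joint tilt_plate between -0.03 and 0.03 rad and value of joint catch below 0.06 rad and x of adapter in the frame of outline between -0.02 and 0.02 m and y of adapter in the frame of outline between -0.02 and 0.02 m and z of adapter in the frame of outline between -0.005 and 0.005 m and angle between the x axis of adapter and the x axis of outline, either way round below 0.4 rad and angle between adapter's own z axis and vertical below 0.08 rad and linear speed of adapter below 0.02 m/s and contact force between the fingers and adapter below 0.1 N); the robot touches nothing.
It fails at once if the lamp is bumped (more than 3 N) (contact force between any of the arm, the fingers and lamp above 3 N).
It fails at once if the adapter is dropped or thrown (faster than 0.5 m/s out of the fingers) (linear speed of adapter above 0.5 m/s and contact force between the fingers and adapter below 0.05 N).
It fails at once if the multimeter is moved more than 25 mm (distance of multimeter from where it was at the start of the episode above 0.025 m).
It fails at once if the spool is moved more than 25 mm (distance of spool from where it was at the start of the episode above 0.025 m).
It fails at once if the tape is moved more than 25 mm (distance of tape from where it was at the start of the episode above 0.025 m).
It also fails if it takes over 64 s, if anything falls off the work surface, if the arm or the gripper's body presses on something with over 40 N, if the wrist force passes 120 N, or if a joint passes its speed limit or range.

### The arm

A 7-joint arm with a two-finger parallel gripper is mounted at the origin on the work surface; the furniture and walls round the work are solid. World frame = base frame: x ahead of the robot, y to its left, z up, the work surface at z = 0. Lengths are in m, angles in rad, forces in N, time in s.
With the tool pointing down it reaches from about 0.4 to 0.75 m from the base axis. Payload 19.5 kg.
Tool frame: the origin (TCP) lies on the centre line of the jaws, within the pads' length; the fingertips stand 22 mm ahead of it and the grasp point (between the pads) lies 3 mm ahead of it (tip_reach is the distance from the TCP to the fingertips, in m); z points along the fingers, y is the line along which they close (so a half turn about z gives the same grasp; the last joint's range is limited). The gripper opens to 85 mm and grips with 20 to 120 N. Pads are 22 mm wide; open, the fingers measure 114 mm over their backs; the gripper's body (76 mm by 85 mm) begins 54 mm behind the grasp point. The pads swing forward as they close: fully open they stand 13 mm farther back than shut.
Start: joints at [1.239, 0.707, -0.028, 1.485, 0.022, 0.951, -0.075], TCP at [0.164, -0.551, 0.213] pointing down, gripper open.
Joint ranges: [-2.71, 2.71], [-0.32, 2.16], [-1.57, 1.52], [0, 2.45], [-1.46, 4.6], [0, 2.02], [-2.83, 2.83]. Speed limits (rad/s): [1.89, 1.89, 2.57, 2.57, 3.01, 3.01, 3.01].

### API

Orientations are given as a unit quaternion [w, x, y, z].
In Python, from cell import read_state, capture, get_calibration, hand_in, tip_reach gives the robot as it stands.
- The arm moves only by the tool arm_command, never from a script. Its argument "increments" is a list of rows, each an object with "linear": the shift along the tool's x, y, z in mm, a list of three; "rotation": the turn, a rotation vector about the tool's x, y, z in rad, a list of three; "jaw": the opening in per cent of the stroke, from 0 (shut) to 100 (fully open). A call has exactly 10 rows; each row shifts and turns the commanded pose from where the row before left it, along the tool's axes as they then stand; what a row does not reach is not made up. A row lasts 1/8 s, in which the tool goes at most 62.5 mm and 10.7 degrees, less where a joint would pass 70% of its speed; a pose out of reach is approached as far as the arm can. A call is refused whole if a number of a shift passes 62.5 or a number of a turn 0.188, either way. A call with a gripper value outside its range is refused whole. The fingers move at their own pace and stop on an object; the grip force is fixed at half the most. Time passes only in rows, so rows that do not move let the fingers close, or fill a call up. It gives the time, the measured TCP pose, the force, the opening and the grip force at its end, in the units of the state.
- read_state(): the state, without advancing time (a new reading comes with each control period).
- capture(name): name is "side" or "top" or "wrist"; returns the picture (420x560x3 uint8, red, green, blue); there is no depth.
- get_calibration(name): a dict with "camera_matrix" (3x3 intrinsics, pixels), "distortion" ([k1, k2, p1, p2, k3] as OpenCV has them; the pictures are not rectified), "cam_to_world" (4x4, takes a point from camera to world coordinates). Camera axes: x right, y down, z forward; pixel columns grow to the right and rows downward; lengths in m; the calibration is good to about 2 mm. A picture is of the moment at which its call begins: read the wrist's pose just before it. get_calibration takes no time and is no camera call; for the wrist camera it gives the pose at the moment of the call.
- hand_in(): hands the job in; it is judged then, once.
The state is a dict: "time_s": time; "q": joint angles; "qd": joint speeds; "joint_torque": joint torques, N m; "tcp_pos": TCP position; "tool_rot": TCP orientation; "force": force on the tool from outside, world axes, zero at the start; "wrist_torque": the same for the moment, N m; "opening": finger opening in m; "finger_force": force on a finger pad.
Only numpy, scipy, OpenCV 4.12 (cv2) and the standard library are available. Lean on these libraries where they do the work, as an engineer would, in place of code of your own. Each camera call takes 0.05 s, during which the arm holds its last target. There are 200 camera calls.

## Working session

There is one attempt and no reset: what is moved stays moved. The work goes in short steps, Python scripts to look and compute and a tool call to move; the robot and the scene stay as the last step left them, time stands still between calls to the robot, and variables do not carry over. Pictures are saved under pics/ and viewed, at most 10 in all, crops included, and the job is handed in when it is done.

Besides the shell and the picture viewer there is one more tool, called after "Request:" by a JSON object that holds its "op" and its "data", one argument or row to a line. arm_command: Moves the arm, as the interface text tells. Its arguments: {"type":"object","properties":{"increments":{"type":"array","items":{"type":"object","properties":{"linear":{"type":"array","items":{"type":"number"}},"rotation":{"type":"array","items":{"type":"number"}},"jaw":{"type":"number"}}}}},"required":["increments"]}

```bash
mkdir -p pics; ls
cat > h.py <<'E'
import numpy as np, cv2
from cell import *
def snap(n,f):
    c=get_calibration(n); im=capture(n); cv2.imwrite('pics/'+f+'.png',im[:,:,::-1]); np.savez('pics/'+f+'.npz',im=im,**{k:np.array(v) for k,v in c.items()}); return im,c
def load(f):
    d=np.load('pics/'+f+'.npz'); return d['im'],{k:d[k] for k in ('camera_matrix','distortion','cam_to_world')}
def ray(c,uv):
    p=cv2.undistortPoints(np.array(uv,float).reshape(-1,1,2),np.array(c['camera_matrix']),np.array(c['distortion'])).reshape(-1,2)
    T=np.array(c['cam_to_world']); d=np.c_[p,np.ones(len(p))]@T[:3,:3].T
    return T[:3,3],d/np.linalg.norm(d,axis=1,keepdims=True)
def onz(c,uv,z):
    o,d=ray(c,uv); return o+d*((z-o[2])/d[:,2])[:,None]
def tri(c1,u1,c2,u2):
    o1,d1=ray(c1,u1);o2,d2=ray(c2,u2);out=[]
    for a,b in zip(d1,d2):
        s=np.linalg.lstsq(np.c_[a,-b],o2-o1,rcond=None)[0]; p,q=o1+a*s[0],o2+b*s[1]; out.append([*(p+q)/2,np.linalg.norm(p-q)])
    return np.array(out)
def proj(c,P):
    T=np.linalg.inv(np.array(c['cam_to_world'])); r=cv2.Rodrigues(T[:3,:3])[0]
    return cv2.projectPoints(np.array(P,float).reshape(-1,1,3),r,T[:3,3],np.array(c['camera_matrix']),np.array(c['distortion']))[0].reshape(-1,2)
E
python3 - <<'E'
from h import *
np.set_printoptions(precision=3,suppress=True)
print(read_state())
a,c=snap('side','s0');b,c2=snap('top','t0')
print(np.array(c['cam_to_world']),np.array(c2['cam_to_world']), tip_reach)
E
```

```text
pics
{'time_s': 0.0, 'q': array([ 1.239,  0.707, -0.028,  1.485,  0.022,  0.951, -0.076]), 'qd': array([-0.001,  0.   , -0.   ,  0.001, -0.001, -0.002,  0.   ]), 'joint_torque': array([  0.003, -88.321,   1.235, -23.617,   0.017,   0.007,  -0.   ]), 'tcp_pos': array([ 0.164, -0.551,  0.213]), 'tool_rot': array([-0.001,  0.99 ,  0.144, -0.   ]), 'force': array([ 0.625, -1.077,  0.222]), 'wrist_torque': array([-0.051,  0.008,  0.046]), 'finger_force': 0.0, 'opening': 0.08526048839046184}
[[ 1.    -0.002 -0.022  0.538]
 [ 0.019 -0.388  0.921 -1.282]
 [-0.011 -0.922 -0.388  0.764]
 [ 0.     0.     0.     1.   ]] [[-0.141 -0.968  0.206  0.254]
 [-0.99   0.138 -0.03   0.055]
 [ 0.    -0.208 -0.978  1.343]
 [ 0.     0.     0.     1.   ]] 0.022
```

View pics/s0.png

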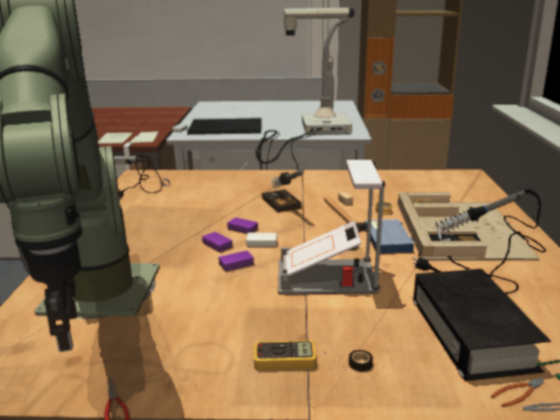

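View pics/t0.png

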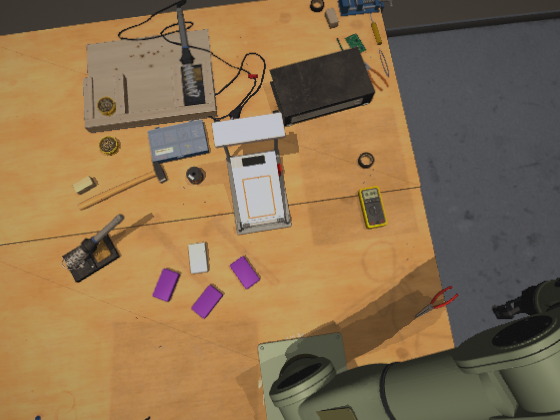

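The white adapter is at top (198,257) / side (262,240). The purple look-alikes are at top (166,285), (208,301) and (245,272), and only the white block fits. The stand is at top (260,190), the spool at (195,175), the tape at (366,159) and the multimeter at (372,208). In the side view the plate's pad is at about (351,233) and the lamp at (363,172).

Run:
```python
from h import *
np.set_printoptions(precision=3,suppress=True)
t,ct=load('t0'); s,cs=load('s0')
def blob(im,m,box,k=1):
    x0,y0,x1,y1=box; z=np.zeros(im.shape[:2],np.uint8); z[y0:y1,x0:x1]=m[y0:y1,x0:x1]
    cc=sorted(cv2.findContours(z,cv2.RETR_EXTERNAL,cv2.CHAIN_APPROX_NONE)[0],key=cv2.contourArea)[::-1][:k]
    return cc[0]
ht=cv2.cvtColor(t,cv2.COLOR_RGB2HSV); hs=cv2.cvtColor(s,cv2.COLOR_RGB2HSV)
wt=((ht[...,1]<60)&(ht[...,2]>130)).astype(np.uint8); ws=((hs[...,1]<60)&(hs[...,2]>130)).astype(np.uint8)
for n,im,m,box,c in (('top',t,wt,(180,235,220,280),ct),('side',s,ws,(240,228,285,252),cs)):
    k=blob(im,m,box); r=cv2.minAreaRect(k); print(n,cv2.contourArea(k),r)
    W=onz(c,cv2.boxPoints(r),0.028); print(W)
# adapter footprint top view
k=blob(t,wt,(180,235,220,280)); W=onz(ct,k.reshape(-1,2),0.028)[:,:2]; print('adapter rect',cv2.minAreaRect((W*1000).astype(np.float32)))
# orange outline top view
ot=((ht[...,0]>5)&(ht[...,0]<20)&(ht[...,1]>90)).astype(np.uint8)
k=blob(t,ot,(238,172,280,222)); r=cv2.minAreaRect(k); print('outline',r,cv2.boxPoints(r))
# pad
pt=(ht[...,2]<60).astype(np.uint8); k=blob(t,pt,(238,150,272,170)); print('pad top',cv2.minAreaRect(k))
ps=(hs[...,2]<60).astype(np.uint8); k=blob(s,ps,(335,220,365,248)); print('pad side',cv2.minAreaRect(k))
# lamp top
k=blob(t,wt,(205,105,292,150)); r=cv2.minAreaRect(k); print('lamp',r); print(onz(ct,cv2.boxPoints(r),0.318))
for n,(a,b,z) in dict(spool=(195,175,.04),tape=(366,159,.019),mm=(372,208,.04)).items(): print(n,onz(ct,[(a,b)],z))
def up(im,b,f): x0,y0,x1,y1=b; return cv2.resize(im[y0:y1,x0:x1],None,fx=f,fy=f,interpolation=cv2.INTER_CUBIC)
A=up(t,(200,105,300,240),4);B=up(s,(230,155,390,300),2.5)
H=np.zeros((540,800,3),np.uint8);H[:540,:400]=A;H[:362,400:]=B[:362,:400]
C=up(t,(140,230,270,320),1.9);H[365:365+C.shape[0],400:400+C.shape[1]]=C[:175]
cv2.imwrite('pics/crop.png',H[:,:,::-1])
```

```text
top 438.5 ((197.35641479492188, 257.5643615722656), (29.851116180419922, 16.51761817932129), 84.2894058227539)
[[0.472 0.308 0.028]
 [0.47  0.255 0.028]
 [0.374 0.256 0.028]
 [0.377 0.308 0.028]]
side 268.5 ((261.0, 237.5), (11.0, 28.0), 90.0)
[[0.38  0.314 0.028]
 [0.471 0.314 0.028]
 [0.473 0.233 0.028]
 [0.387 0.233 0.028]]
adapter rect ((423.2980651855469, 282.0372009277344), (52.52750015258789, 94.19691467285156), 89.70845794677734)
outline ((245.90370178222656, 198.5611572265625), (39.51068115234375, 4.183183670043945), 84.14398956298828) [[241.807 179.122]
 [245.969 178.695]
 [250.    218.   ]
 [245.839 218.427]]
pad top ((252.8918914794922, 160.35134887695312), (7.233555316925049, 21.700666427612305), 80.53767395019531)
pad side ((350.0, 233.50003051757812), (8.731282234191895, 6.063390731811523), 75.96376037597656)
lamp ((247.85833740234375, 128.32945251464844), (25.545608520507812, 70.7826156616211), 81.25383758544922)
[[ 0.744  0.159  0.318]
 [ 0.748 -0.031  0.318]
 [ 0.675 -0.03   0.318]
 [ 0.671  0.156  0.318]]
spool [[0.694 0.26  0.04 ]]
tape [[ 0.675 -0.315  0.019]]
mm [[ 0.501 -0.297  0.04 ]]
```

View pics/crop.png

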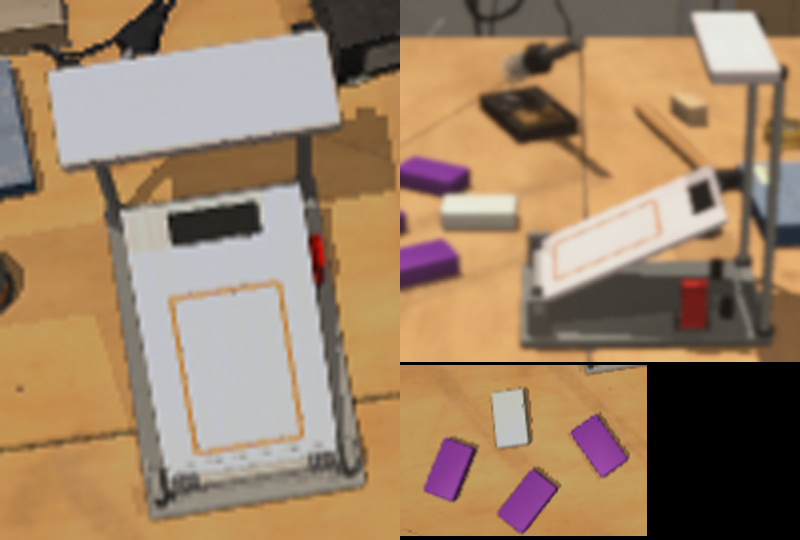

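In the enlarged crop the white block at top (198,257) is the adapter, and the three tilted purple blocks are the look-alikes. Outline corners in the top view are (242.5,179.5), (269,176), (275.5,214) and (249,219). Next I triangulate the outline and pad.

```bash
cat >> h.py <<'E'
from scipy.spatial.transform import Rotation as Ro
def tool():
    s=read_state(); q=s['tool_rot']; return np.array(s['tcp_pos']),Ro.from_quat([q[1],q[2],q[3],q[0]]),s
def target_rot(yaw,lean):  # tool x at yaw, z down, leaning back by lean
    return Ro.from_euler('z',yaw)*Ro.from_matrix(np.diag([1.,-1,-1]))*Ro.from_euler('y',lean)
def plan(P,R,n,p0=None,R0=None):
    """n equal rows from the present pose to P,R"""
    if p0 is None: p0,R0,_=tool()
    rv=(R0.inv()*R).as_rotvec()/n; out=[]
    for i in range(n):
        Rc=R0*Ro.from_rotvec(rv*i); out.append((Rc.inv().apply((np.array(P)-p0)/n)*1000))
    for o in out: print(np.round(o,1).tolist(),np.round(rv,3).tolist())
E
python3 - <<'E'
from h import *
np.set_printoptions(precision=3,suppress=True)
t,ct=load('t0'); s,cs=load('s0')
o=tri(ct,[(249.25,218.75),(242.5,179.5),(269.25,175.75),(275.5,214.25),(252.9,160.35)],cs,[(290.8,251),(333.6,236.2),(333.6,252.2),(290.8,266.2),(350,233.5)]);print(o,o[:4].mean(0))
a=tri(ct,[(197.36,257.56)],cs,[(261,237.5)]);print(a)
# orange mask rect via full outline points, on level-tilt plane: predicted pixels
yaw=.02;h=np.array([.503,.062,.046]);ex=np.array([np.cos(yaw),np.sin(yaw),0]);ey=np.array([-ex[1],ex[0],0]);
th=.45;u=ex*np.cos(th)+np.array([0,0,np.sin(th)]);n=-ex*np.sin(th)+np.array([0,0,np.cos(th)])
P=[h+u*(.085+i*.0625)+ey*j*.0425+n*.004 for i,j in((-1,1),(1,1),(1,-1),(-1,-1))]+[h+u*.2+n*.0065]
print(np.array(P));print(proj(ct,P));print(proj(cs,P))
E
```

```text
[[0.52  0.101 0.066 0.006]
 [0.639 0.104 0.11  0.009]
 [0.638 0.02  0.104 0.002]
 [0.522 0.017 0.063 0.004]
 [0.684 0.064 0.138 0.003]] [0.58  0.06  0.086 0.005]
[[0.425 0.283 0.023 0.003]]
[[0.521 0.105 0.059]
 [0.633 0.107 0.114]
 [0.635 0.022 0.114]
 [0.522 0.02  0.059]
 [0.68  0.066 0.139]]
[[247.891 218.223]
 [241.403 179.647]
 [268.475 175.404]
 [274.337 213.999]
 [252.29  160.875]]
[[289.878 252.69 ]
 [329.818 234.998]
 [332.305 248.513]
 [290.21  266.946]
 [348.218 233.09 ]]
```

Run:
```python
from h import *
R=target_rot(.02,0.35); plan([.40,-.17,.33],R,10)
print(); plan([.610,.063,.225],target_rot(.02,.70),10,np.array([.40,-.17,.33]),R)
```

```text
[33.5, -29.8, -11.7] [-0.005, 0.035, 0.027]
[33.1, -30.6, -10.7] [-0.005, 0.035, 0.027]
[32.6, -31.4, -9.7] [-0.005, 0.035, 0.027]
[32.1, -32.2, -8.7] [-0.005, 0.035, 0.027]
[31.5, -33.1, -7.7] [-0.005, 0.035, 0.027]
[30.8, -33.9, -6.8] [-0.005, 0.035, 0.027]
[30.1, -34.6, -5.9] [-0.005, 0.035, 0.027]
[29.4, -35.4, -5.1] [-0.005, 0.035, 0.027]
[28.6, -36.2, -4.2] [-0.005, 0.035, 0.027]
[27.8, -36.9, -3.4] [-0.005, 0.035, 0.027]

[16.6, -22.9, 17.2] [0.0, 0.035, -0.0]
[15.9, -22.9, 17.8] [0.0, 0.035, -0.0]
[15.3, -22.9, 18.3] [0.0, 0.035, -0.0]
[14.7, -22.9, 18.9] [0.0, 0.035, -0.0]
[14.0, -22.9, 19.4] [0.0, 0.035, -0.0]
[13.3, -22.9, 19.8] [0.0, 0.035, -0.0]
[12.6, -22.9, 20.3] [0.0, 0.035, -0.0]
[11.9, -22.9, 20.7] [0.0, 0.035, -0.0]
[11.2, -22.9, 21.1] [0.0, 0.035, -0.0]
[10.4, -22.9, 21.5] [0.0, 0.035, -0.0]
```

Request:
{"op": "arm_command", "data": {
  "increments": [
    {"linear": [33.5, -30, -12], "rotation": [-0.005, 0.035, 0.027], "jaw": 0},
    {"linear": [33, -30.5, -11], "rotation": [-0.005, 0.035, 0.027], "jaw": 0},
    {"linear": [32.5, -31.5, -10], "rotation": [-0.005, 0.035, 0.027], "jaw": 0},
    {"linear": [32, -32, -9], "rotation": [-0.005, 0.035, 0.027], "jaw": 0},
    {"linear": [31.5, -33, -8], "rotation": [-0.005, 0.035, 0.027], "jaw": 0},
    {"linear": [31, -34, -7], "rotation": [-0.005, 0.035, 0.027], "jaw": 0},
    {"linear": [30, -34.5, -6], "rotation": [-0.005, 0.035, 0.027], "jaw": 0},
    {"linear": [29.5, -35.5, -5], "rotation": [-0.005, 0.035, 0.027], "jaw": 0},
    {"linear": [28.5, -36, -4], "rotation": [-0.005, 0.035, 0.027], "jaw": 0},
    {"linear": [28, -37, -3.5], "rotation": [-0.005, 0.035, 0.027], "jaw": 0}
  ]
}}

```text
time_s: 1.35
tcp_pos: [0.401, -0.1692, 0.3322]
tool_rot: [-0.001, 0.984, 0.008, 0.176]
force: [0.7, -0.7, 0.4]
opening: 0.0003
finger_force: 0.0
```

Request:
{"op": "arm_command", "data": {
  "increments": [
    {"linear": [16.5, -23, 17], "rotation": [0, 0.035, 0], "jaw": 0},
    {"linear": [16, -23, 18], "rotation": [0, 0.035, 0], "jaw": 0},
    {"linear": [15.5, -23, 18], "rotation": [0, 0.035, 0], "jaw": 0},
    {"linear": [14.5, -23, 19], "rotation": [0, 0.035, 0], "jaw": 0},
    {"linear": [14, -23, 19.5], "rotation": [0, 0.035, 0], "jaw": 0},
    {"linear": [13.5, -23, 20], "rotation": [0, 0.035, 0], "jaw": 0},
    {"linear": [12.5, -23, 20], "rotation": [0, 0.035, 0], "jaw": 0},
    {"linear": [12, -23, 20.5], "rotation": [0, 0.035, 0], "jaw": 0},
    {"linear": [11, -23, 21], "rotation": [0, 0.035, 0], "jaw": 0},
    {"linear": [10.5, -23, 21.5], "rotation": [0, 0.035, 0], "jaw": 0}
  ]
}}

```text
time_s: 2.6
tcp_pos: [0.6298, 0.0654, 0.2646]
tool_rot: [-0.001, 0.949, 0.008, 0.314]
force: [-0.1, 0.4, -0.1]
opening: 0.0001
finger_force: 0.0
```

Run:
```python
from h import *
np.set_printoptions(precision=3,suppress=True)
print(tool()[2])
a,c=snap('side','s1'); w,cw=snap('wrist','w1')
H=np.hstack([cv2.resize(a[120:320,220:420],(400,400)),cv2.resize(w,(400,300))[:300] if 0 else cv2.copyMakeBorder(cv2.resize(w,(400,300)),0,100,0,0,cv2.BORDER_CONSTANT)])
cv2.imwrite('pics/c1.png',H[:,:,::-1])
print(proj(cw,[[.682,.063,.139]]))
```

```text
{'time_s': 2.6, 'q': array([-0.348,  0.548,  0.216,  1.973, -0.559,  0.001, -1.194]), 'qd': array([-0.596,  0.362,  0.394, -0.456, -0.585, -0.002,  0.203]), 'joint_torque': array([  5.987, -75.964,   2.165, -17.028,   1.922,  -2.57 ,  -0.653]), 'tcp_pos': array([0.63 , 0.065, 0.265]), 'tool_rot': array([-0.001,  0.949,  0.008,  0.314]), 'force': array([-0.096,  0.387, -0.111]), 'wrist_torque': array([-0.004,  0.643, -0.01 ]), 'finger_force': 0.0, 'opening': 0.00011539197982864267}
[[285.643 223.608]]
```

View pics/c1.png

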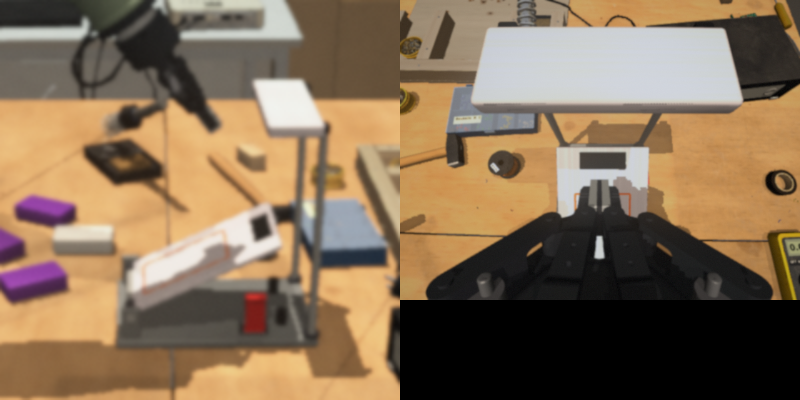

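The tool is over the plate with the lamp ahead of it. In the wrist view the pad is at about (600,160) in the crop, and the tool is centred on it sideways. Joint 6 is at its lower limit (0), so I'm reducing the lean to about 30°.

Request:
{"op": "arm_command", "data": {
  "increments": [
    {"linear": [0, 0, 0], "rotation": [0, -0.05, 0], "jaw": 0},
    {"linear": [0, 0, 0], "rotation": [0, -0.05, 0], "jaw": 0},
    {"linear": [0, 0, 0], "rotation": [0, 0, 0], "jaw": 0},
    {"linear": [0, 0, 0], "rotation": [0, 0, 0], "jaw": 0},
    {"linear": [0, 0, 0], "rotation": [0, 0, 0], "jaw": 0},
    {"linear": [0, 0, 0], "rotation": [0, 0, 0], "jaw": 0},
    {"linear": [0, 0, 0], "rotation": [0, 0, 0], "jaw": 0},
    {"linear": [0, 0, 0], "rotation": [0, 0, 0], "jaw": 0},
    {"linear": [0, 0, 0], "rotation": [0, 0, 0], "jaw": 0},
    {"linear": [0, 0, 0], "rotation": [0, 0, 0], "jaw": 0}
  ]
}}

```text
time_s: 3.95
tcp_pos: [0.629, 0.0645, 0.2647]
tool_rot: [-0.0, 0.964, 0.008, 0.266]
force: [-0.1, -0.8, 0.4]
opening: 0.0003
finger_force: 0.0
```

```bash
cat > st.py <<'E'
from h import *
np.set_printoptions(precision=3,suppress=True)
p,R,s=tool(); z=R.apply([0,0,1]); print('q',s['q'],'tcp',p,'lean',np.arctan2(z[0],-z[2]),'x',R.apply([1,0,0]),'F',s['force'],'t',s['time_s'],'tip',p+.022*z)
E
python3 st.py
```

```text
q [-0.42   0.57   0.37   1.863 -0.547  0.233 -1.211] tcp [0.629 0.064 0.265] lean 0.5375813621469863 x [0.859 0.015 0.512] F [-0.098 -0.773  0.426] t 3.95 tip [0.64  0.065 0.246]
```

Request:
{"op": "arm_command", "data": {
  "increments": [
    {"linear": [-3.8, 0.3, 15.4], "rotation": [0, 0, 0], "jaw": 0},
    {"linear": [-3.8, 0.3, 15.4], "rotation": [0, 0, 0], "jaw": 0},
    {"linear": [-3.8, 0.3, 15.4], "rotation": [0, 0, 0], "jaw": 0},
    {"linear": [-3.8, 0.3, 15.4], "rotation": [0, 0, 0], "jaw": 0},
    {"linear": [-3.8, 0.3, 15.4], "rotation": [0, 0, 0], "jaw": 0},
    {"linear": [-3.8, 0.3, 15.4], "rotation": [0, 0, 0], "jaw": 0},
    {"linear": [0, 0, 0], "rotation": [0, 0, 0], "jaw": 0},
    {"linear": [0, 0, 0], "rotation": [0, 0, 0], "jaw": 0},
    {"linear": [0, 0, 0], "rotation": [0, 0, 0], "jaw": 0},
    {"linear": [0, 0, 0], "rotation": [0, 0, 0], "jaw": 0}
  ]
}}

```text
time_s: 5.2
tcp_pos: [0.657, 0.0629, 0.1742]
tool_rot: [-0.0, 0.964, 0.008, 0.266]
force: [-0.1, -0.2, 0.4]
opening: 0.0003
finger_force: 0.0
```

```bash
python3 st.py
python3 - <<'E'
from h import *
a,c=snap('side','s2'); cv2.imwrite('pics/c2.png',cv2.resize(a[120:320,260:440],(720,600)[:2] if 0 else (540,600))[:,:,::-1])
E
```

```text
q [-0.266  0.728  0.137  1.886 -0.603  0.001 -1.14 ] tcp [0.657 0.063 0.174] lean 0.5384717695876098 x [0.858 0.015 0.513] F [-0.056 -0.159  0.372] t 5.2 tip [0.668 0.063 0.155]
```

View pics/c2.png

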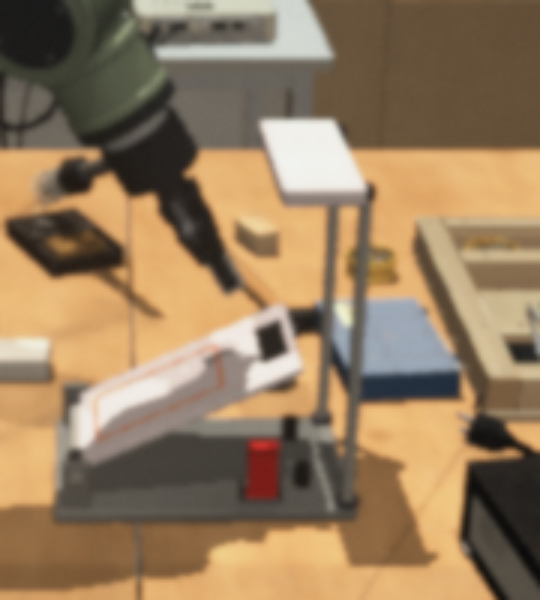

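The fingertips are 20 mm above the near side of the pad and well clear of the lamp. Joint 6 limits the lean, so I'll ease it to about 24° while pressing.

```bash
cat >> h.py <<'E'
def tipplan(W,R0=None,p0=None):
    """rows through tip points W: (x,y,z,lean)"""
    if R0 is None: p0,R0,_=tool()
    for x,y,z,l in W:
        R=target_rot(.018,l); P=np.array([x,y,z])-.022*R.apply([0,0,1])
        print(np.round(R0.inv().apply(P-p0)*1000,1).tolist(),np.round((R0.inv()*R).as_rotvec(),3).tolist()); p0,R0=P,R
E
python3 - <<'E'
from h import *
W=[(.671,.063,.150,.50),(.675,.063,.143,.48)]
for i,t in enumerate(np.linspace(.42,-.03,8)): W.append((.505+.195*np.cos(t)-.0065*np.sin(t),.063,.046+.195*np.sin(t)+.0065*np.cos(t),np.linspace(.47,.41,8)[i]))
tipplan(W)
E
```

```text
[0.6, 0.1, 5.9] [0.004, -0.038, -0.001]
[0.6, 0.1, 8.1] [-0.0, -0.02, 0.0]
[-0.3, 0.1, 12.7] [-0.0, -0.01, -0.0]
[-0.4, 0.1, 12.5] [0.0, -0.009, -0.0]
[-1.1, 0.1, 12.5] [0.0, -0.009, 0.0]
[-1.8, 0.1, 12.4] [-0.0, -0.009, -0.0]
[-2.5, 0.1, 12.2] [0.0, -0.009, -0.0]
[-3.2, 0.0, 12.1] [-0.0, -0.009, 0.0]
[-3.8, 0.0, 11.9] [0.0, -0.009, 0.0]
[-4.5, 0.0, 11.6] [0.0, -0.009, 0.0]
```

Request:
{"op": "arm_command", "data": {
  "increments": [
    {"linear": [0.6, 0, 6], "rotation": [0, -0.04, 0], "jaw": 0},
    {"linear": [0.6, 0, 8], "rotation": [0, -0.02, 0], "jaw": 0},
    {"linear": [-0.3, 0, 12.5], "rotation": [0, -0.01, 0], "jaw": 0},
    {"linear": [-0.4, 0, 12.5], "rotation": [0, -0.01, 0], "jaw": 0},
    {"linear": [-1, 0, 12.5], "rotation": [0, -0.01, 0], "jaw": 0},
    {"linear": [-2, 0, 12.5], "rotation": [0, -0.01, 0], "jaw": 0},
    {"linear": [0, 0, 0], "rotation": [0, 0, 0], "jaw": 0},
    {"linear": [0, 0, 0], "rotation": [0, 0, 0], "jaw": 0},
    {"linear": [0, 0, 0], "rotation": [0, 0, 0], "jaw": 0},
    {"linear": [0, 0, 0], "rotation": [0, 0, 0], "jaw": 0}
  ]
}}

```text
time_s: 6.5
tcp_pos: [0.6835, 0.0629, 0.1158]
tool_rot: [-0.0, 0.976, 0.008, 0.217]
force: [-3.4, -0.5, 4.5]
opening: 0.0002
finger_force: 2.7
```

```bash
python3 st.py
```

```text
q [-0.28   0.865  0.21   1.726 -0.607  0.154 -1.15 ] tcp [0.684 0.063 0.116] lean 0.4374046760066784 x [0.906 0.015 0.424] F [-3.359 -0.535  4.498] t 6.5 tip [0.693 0.063 0.096]
```

Run:
```python
from h import *
th=[.17,.12,.07,.02,-.02,-.045]
tipplan([(.503+.195*np.cos(t)-.0065*np.sin(t),.063,.046+.195*np.sin(t)+.0065*np.cos(t),.43-.006*i) for i,t in enumerate(th)])
```

```text
[-3.2, 0.1, 10.0] [0.004, -0.007, -0.001]
[-2.3, 0.0, 9.4] [0.0, -0.006, 0.0]
[-2.7, 0.0, 9.3] [-0.0, -0.006, 0.0]
[-3.1, 0.0, 9.2] [0.0, -0.006, 0.0]
[-2.8, 0.0, 7.3] [0.0, -0.006, 0.0]
[-1.8, 0.0, 4.5] [0.0, -0.006, -0.0]
```

Request:
{"op": "arm_command", "data": {
  "increments": [
    {"linear": [-3, 0, 10], "rotation": [0, -0.006, 0], "jaw": 0},
    {"linear": [-2.5, 0, 9.5], "rotation": [0, -0.006, 0], "jaw": 0},
    {"linear": [-2.5, 0, 9.5], "rotation": [0, -0.006, 0], "jaw": 0},
    {"linear": [-3, 0, 9], "rotation": [0, -0.006, 0], "jaw": 0},
    {"linear": [-3, 0, 7.5], "rotation": [0, -0.006, 0], "jaw": 0},
    {"linear": [-2, 0, 4.5], "rotation": [0, -0.006, 0], "jaw": 0},
    {"linear": [0, 0, 0], "rotation": [0, 0, 0], "jaw": 0},
    {"linear": [0, 0, 0], "rotation": [0, 0, 0], "jaw": 0},
    {"linear": [0, 0, 0], "rotation": [0, 0, 0], "jaw": 0},
    {"linear": [0, 0, 0], "rotation": [0, 0, 0], "jaw": 0}
  ]
}}

```text
time_s: 7.75
tcp_pos: [0.691, 0.0629, 0.0646]
tool_rot: [0.0, 0.98, 0.008, 0.201]
force: [2.4, 0.2, 9.0]
opening: -0.0001
finger_force: 4.1
```

```bash
python3 st.py
```

```text
q [-0.255  0.957  0.175  1.685 -0.612  0.128 -1.144] tcp [0.691 0.063 0.065] lean 0.4047948051525263 x [0.919 0.015 0.394] F [2.383 0.249 9.03 ] t 7.75 tip [0.7   0.063 0.044]
```

Request:
{"op": "arm_command", "data": {
  "increments": [
    {"linear": [-1, 0, 2], "rotation": [0, 0, 0], "jaw": 0},
    {"linear": [-1, 0, 2], "rotation": [0, 0, 0], "jaw": 0},
    {"linear": [-1, 0, 2], "rotation": [0, 0, 0], "jaw": 0},
    {"linear": [0, 0, 0], "rotation": [0, 0, 0], "jaw": 0},
    {"linear": [0, 0, 0], "rotation": [0, 0, 0], "jaw": 0},
    {"linear": [0, 0, 0], "rotation": [0, 0, 0], "jaw": 0},
    {"linear": [0, 0, 0], "rotation": [0, 0, 0], "jaw": 0},
    {"linear": [0, 0, 0], "rotation": [0, 0, 0], "jaw": 0},
    {"linear": [0, 0, 0], "rotation": [0, 0, 0], "jaw": 0},
    {"linear": [0, 0, 0], "rotation": [0, 0, 0], "jaw": 0}
  ]
}}

```text
time_s: 9.0
tcp_pos: [0.6912, 0.0629, 0.0584]
tool_rot: [0.0, 0.979, 0.008, 0.202]
force: [5.2, -0.1, 9.6]
opening: 0.0001
finger_force: 4.5
```

```bash
python3 st.py
python3 - <<'E'
from h import *
a,c=snap('side','s3'); cv2.imwrite('pics/c3.png',cv2.resize(a[140:310,260:400],(560,600)[:2] if 0 else (480,583),interpolation=cv2.INTER_CUBIC)[:,:,::-1])
E
```

```text
q [-0.248  0.966  0.162  1.688 -0.613  0.111 -1.14 ] tcp [0.691 0.063 0.058] lean 0.4062257469482909 x [0.918 0.015 0.395] F [ 5.153 -0.116  9.646] t 9.0 tip [0.7   0.063 0.038]
```

View pics/c3.png

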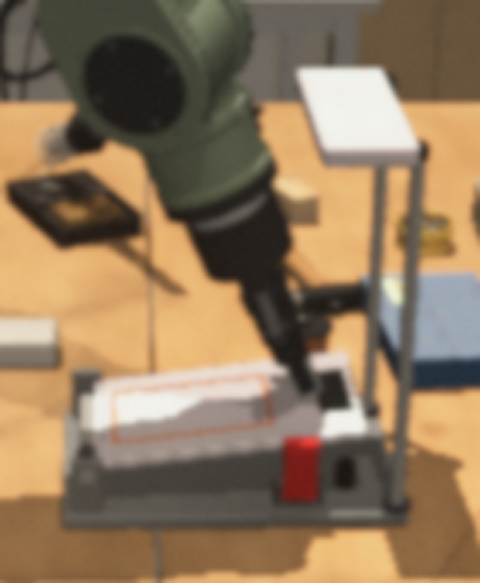

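The plate is nearly level but the force (about 10 N) shows no hard stop yet. The tip sits at the near edge of the pad, so I'm pressing further.

Request:
{"op": "arm_command", "data": {
  "increments": [
    {"linear": [0, 0, 2], "rotation": [0, 0, 0], "jaw": 0},
    {"linear": [0, 0, 2], "rotation": [0, 0, 0], "jaw": 0},
    {"linear": [0, 0, 2], "rotation": [0, 0, 0], "jaw": 0},
    {"linear": [-0.5, 0, 2], "rotation": [0, 0, 0], "jaw": 0},
    {"linear": [-0.5, 0, 2], "rotation": [0, 0, 0], "jaw": 0},
    {"linear": [0, 0, 0], "rotation": [0, 0, 0], "jaw": 0},
    {"linear": [0, 0, 0], "rotation": [0, 0, 0], "jaw": 0},
    {"linear": [0, 0, 0], "rotation": [0, 0, 0], "jaw": 0},
    {"linear": [0, 0, 0], "rotation": [0, 0, 0], "jaw": 0},
    {"linear": [0, 0, 0], "rotation": [0, 0, 0], "jaw": 0}
  ]
}}

```text
time_s: 10.3
tcp_pos: [0.6927, 0.063, 0.0478]
tool_rot: [0.0, 0.98, 0.008, 0.2]
force: [-1.8, -0.0, 8.2]
opening: -0.0001
finger_force: 3.9
```

```bash
python3 st.py
```

```text
q [-0.242  0.985  0.152  1.681 -0.614  0.1   -1.138] tcp [0.693 0.063 0.048] lean 0.40266402472198265 x [0.92  0.015 0.392] F [-1.77  -0.041  8.181] t 10.3 tip [0.701 0.063 0.028]
```

Run:
```python
from h import *
np.set_printoptions(precision=1,suppress=True)
a,c=snap('side','s4'); b,ct=snap('top','t4'); w,cw=snap('wrist','w4')
p,R,s=tool()
for cc in (c,ct): print(proj(cc,[p+.022*R.apply([0,0,1]),p,[.705,.063,.0525]]))
A=cv2.resize(a[200:300,270:390],(480,400),interpolation=cv2.INTER_CUBIC)
B=cv2.resize(w[100:420,140:420],(315,360),interpolation=cv2.INTER_CUBIC)
H=np.zeros((400,795,3),np.uint8);H[:,:480]=A;H[:360,480:]=B
cv2.imwrite('pics/c4.png',H[:,:,::-1])
```

```text
[[354.4 269.6]
 [351.6 263.2]
 [356.1 261.7]]
[[254.  165.9]
 [254.1 166.4]
 [253.5 162.4]]
```

View pics/c4.png

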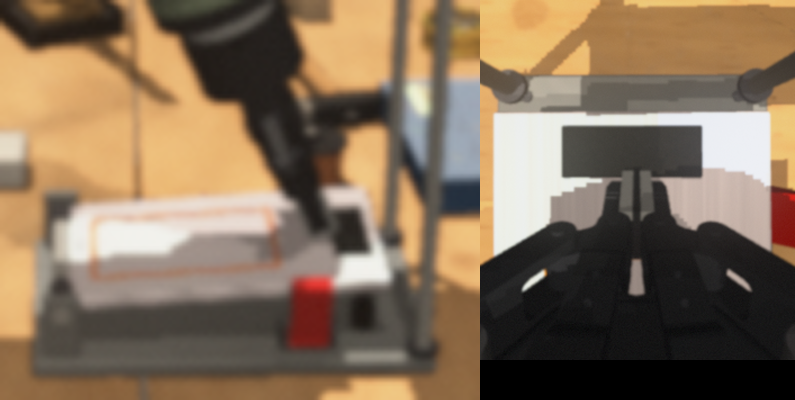

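Run:
```python
from h import *
np.set_printoptions(precision=1,suppress=True)
_,c=load('s4'); _,cw=load('w4')
for th in (0.1,0.05,0,-.025):
    h=np.array([.505,.060,.046]); u=np.array([np.cos(th),.018,np.sin(th)]);n=np.array([-np.sin(th),0,np.cos(th)]);e=np.array([-.018,1,0])
    P=[h+u*r+e*y+n*.004 for r,y in((.22,-.07),(.22,.07),(.0225,.0425),(.1475,.0425),(.1475,-.0425),(.0225,-.0425))]+[h+u*.187+n*.0055, h+u*.187+e*.035+n*.0055,h+u*.213-e*.035+n*.0055]
    print(th,((proj(c,P)-[270,200])*4).round().tolist(),((proj(cw,P[6:])-[140,100])*1.125+[480,0]).round().tolist())
_,c1=load('s1');print(proj(c1,[[.63,.065,.265],[.643,.065,.247]]))
```

```text
0.1 [[386.0, 270.0], [360.0, 177.0], [87.0, 221.0], [262.0, 204.0], [273.0, 261.0], [89.0, 279.0], [325.0, 224.0], [319.0, 201.0], [369.0, 244.0]] [[636.0, 177.0], [563.0, 177.0], [710.0, 122.0]]
0.05 [[387.0, 284.0], [360.0, 190.0], [88.0, 222.0], [263.0, 213.0], [274.0, 270.0], [89.0, 280.0], [325.0, 236.0], [320.0, 213.0], [370.0, 258.0]] [[636.0, 173.0], [567.0, 174.0], [705.0, 122.0]]
0 [[387.0, 299.0], [360.0, 204.0], [88.0, 224.0], [263.0, 222.0], [274.0, 280.0], [90.0, 281.0], [326.0, 248.0], [320.0, 225.0], [370.0, 272.0]] [[636.0, 171.0], [570.0, 171.0], [701.0, 122.0]]
-0.025 [[387.0, 306.0], [360.0, 211.0], [88.0, 224.0], [263.0, 227.0], [274.0, 285.0], [90.0, 282.0], [325.0, 254.0], [320.0, 230.0], [369.0, 278.0]] [[636.0, 170.0], [572.0, 170.0], [699.0, 123.0]]
[[330.8 189.7]
 [335.6 196.1]]
```

The side view shows the plate still at about 0.05 rad. The visible fingertip at (325,240) in the crop is on the pad's near edge. I'm pressing a further 15 mm or so straight down.

Request:
{"op": "arm_command", "data": {
  "increments": [
    {"linear": [-0.7, 0, 2], "rotation": [0, 0, 0], "jaw": 0},
    {"linear": [-0.7, 0, 2], "rotation": [0, 0, 0], "jaw": 0},
    {"linear": [-0.7, 0, 2], "rotation": [0, 0, 0], "jaw": 0},
    {"linear": [-0.7, 0, 2], "rotation": [0, 0, 0], "jaw": 0},
    {"linear": [-0.7, 0, 2], "rotation": [0, 0, 0], "jaw": 0},
    {"linear": [-0.7, 0, 2], "rotation": [0, 0, 0], "jaw": 0},
    {"linear": [-0.7, 0, 2], "rotation": [0, 0, 0], "jaw": 0},
    {"linear": [0, 0, 0], "rotation": [0, 0, 0], "jaw": 0},
    {"linear": [0, 0, 0], "rotation": [0, 0, 0], "jaw": 0},
    {"linear": [0, 0, 0], "rotation": [0, 0, 0], "jaw": 0}
  ]
}}

```text
time_s: 11.7
tcp_pos: [0.6935, 0.063, 0.0329]
tool_rot: [0.0, 0.98, 0.008, 0.2]
force: [-4.3, -0.5, 9.0]
opening: -0.0001
finger_force: 4.8
```

```bash
python3 st.py
python3 - <<'E'
from h import *
_,c=load('s2'); print(proj(c,[[.657,.063,.174],[.668,.063,.155]]))
E
```

```text
q [-0.231  1.009  0.13   1.68  -0.616  0.071 -1.131] tcp [0.693 0.063 0.033] lean 0.40228499114818955 x [0.92  0.015 0.392] F [-4.265 -0.517  9.002] t 11.7 tip [0.702 0.063 0.013]
[[340.12061357 221.64458371]
 [343.98562034 228.0717145 ]]
```

Run:
```python
from h import *
np.set_printoptions(precision=1,suppress=True)
_,cw=load('w4'); _,c2=load('s4')
z=np.array([np.sin(.4027),0.006,-np.cos(.4027)]);p=np.array([.6927,.063,.0478])
for k in (-.04,-.02,0,.022): print(k,proj(cw,[p+k*z]),proj(c2,[p+k*z]))
a,c=snap('side','s5'); w,cw=snap('wrist','w5')
A=cv2.resize(a[200:300,270:390],(480,400),interpolation=cv2.INTER_CUBIC)
B=cv2.resize(w[100:420,140:420],(315,360),interpolation=cv2.INTER_CUBIC)
H=np.zeros((400,795,3),np.uint8);H[:,:480]=A;H[:360,480:]=B
cv2.imwrite('pics/c5.png',H[:,:,::-1])
```

```text
-0.04 [[279.7 288.4]] [[346.4 251.4]]
-0.02 [[279.5 267.2]] [[349.  257.3]]
0 [[279.3 250.5]] [[351.6 263.2]]
0.022 [[279.1 235.8]] [[354.4 269.6]]
```

View pics/c5.png

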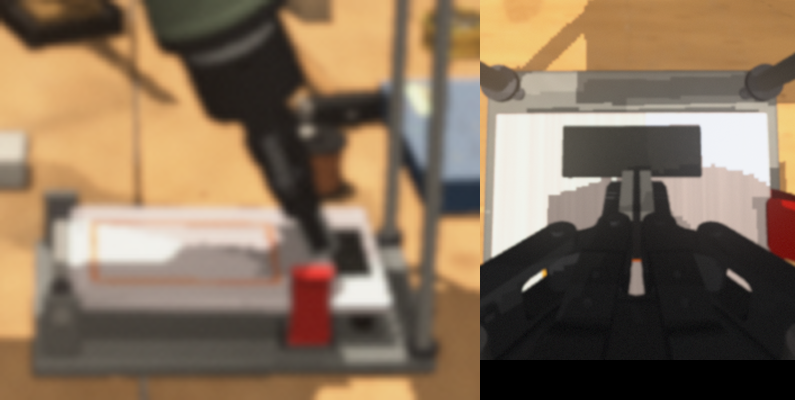

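The plate is now about level and the catch is close to the edge. I'm pressing a little more, to the stop.

Request:
{"op": "arm_command", "data": {
  "increments": [
    {"linear": [-1, 0, 2], "rotation": [0, 0, 0], "jaw": 0},
    {"linear": [-1, 0, 2], "rotation": [0, 0, 0], "jaw": 0},
    {"linear": [-1, 0, 2], "rotation": [0, 0, 0], "jaw": 0},
    {"linear": [0, 0, 0], "rotation": [0, 0, 0], "jaw": 0},
    {"linear": [0, 0, 0], "rotation": [0, 0, 0], "jaw": 0},
    {"linear": [0, 0, 0], "rotation": [0, 0, 0], "jaw": 0},
    {"linear": [0, 0, 0], "rotation": [0, 0, 0], "jaw": 0},
    {"linear": [0, 0, 0], "rotation": [0, 0, 0], "jaw": 0},
    {"linear": [0, 0, 0], "rotation": [0, 0, 0], "jaw": 0},
    {"linear": [0, 0, 0], "rotation": [0, 0, 0], "jaw": 0}
  ]
}}

```text
time_s: 13.05
tcp_pos: [0.694, 0.063, 0.0295]
tool_rot: [-0.0, 0.979, 0.008, 0.202]
force: [-30.8, -0.5, 65.5]
opening: -0.0001
finger_force: 32.3
```

```bash
python3 st.py
python3 - <<'E'
from h import *
import cell
print(cell.tip_reach, tip_reach() if callable(tip_reach) else '')
_,c=load('s0'); print(proj(c,[[.164,-.551,.213],[.164,-.551,.191]]))
E
```

```text
q [-0.225  1.015  0.119  1.683 -0.617  0.056 -1.128] tcp [0.694 0.063 0.029] lean 0.40596380327041043 x [0.919 0.015 0.395] F [-30.779  -0.544  65.509] t 13.05 tip [0.703 0.063 0.009]
0.022 
[[ 70.18073751 349.40931994]
 [ 72.39001526 360.21808309]]
```

65 N, so the plate is on its lower stop. I'm releasing along the tool axis.

Request:
{"op": "arm_command", "data": {
  "increments": [
    {"linear": [1, 0, -3], "rotation": [0, 0, 0], "jaw": 0},
    {"linear": [1, 0, -4], "rotation": [0, 0, 0], "jaw": 0},
    {"linear": [0, 0, -6], "rotation": [0, 0, 0], "jaw": 0},
    {"linear": [0, 0, -10], "rotation": [0, 0, 0], "jaw": 0},
    {"linear": [0, 0, -15], "rotation": [0, 0, 0], "jaw": 0},
    {"linear": [0, 0, -20], "rotation": [0, 0, 0], "jaw": 0},
    {"linear": [0, 0, -20], "rotation": [0, 0, 0], "jaw": 0},
    {"linear": [0, 0, -20], "rotation": [0, 0, 0], "jaw": 0},
    {"linear": [0, 0, 0], "rotation": [0, 0, 0], "jaw": 0},
    {"linear": [0, 0, 0], "rotation": [0, 0, 0], "jaw": 0}
  ]
}}

```text
time_s: 14.3
tcp_pos: [0.6563, 0.0627, 0.1167]
tool_rot: [0.0, 0.98, 0.008, 0.199]
force: [0.2, -0.5, -0.3]
opening: -0.0001
finger_force: 0.0
```

```bash
python3 st.py
python3 - <<'E'
from h import *
a,c=snap('side','s6'); w,cw=snap('wrist','w6')
A=cv2.resize(a[200:300,270:390],(480,400),interpolation=cv2.INTER_CUBIC)
B=cv2.resize(w[100:420,140:420],(315,360),interpolation=cv2.INTER_CUBIC)
H=np.zeros((400,795,3),np.uint8);H[:,:480]=A;H[:360,480:]=B
cv2.imwrite('pics/c6.png',H[:,:,::-1])
p,R,_=tool(); z=R.apply([0,0,1])
for k in (-.04,-.02,0,.02): print(k,(proj(c,[p+k*z])-[270,200])*4,(proj(cw,[p+k*z])-[140,100])*1.125+[480,0])
E
```

```text
q [-0.289  0.839  0.214  1.782 -0.611  0.162 -1.146] tcp [0.656 0.063 0.117] lean 0.401407764247397 x [0.92  0.016 0.391] F [ 0.227 -0.505 -0.297] t 14.3 tip [0.665 0.063 0.096]
-0.04 [[255.42749902 115.38034481]] [[637.03852887 211.91027712]]
-0.02 [[266.23434703 140.00402909]] [[636.934354   188.11775719]]
0 [[276.93569711 164.39135417]] [[636.85212488 169.35485413]]
0.02 [[287.5327632  188.54497363]] [[636.78559108 154.18444935]]
```

View pics/c6.png

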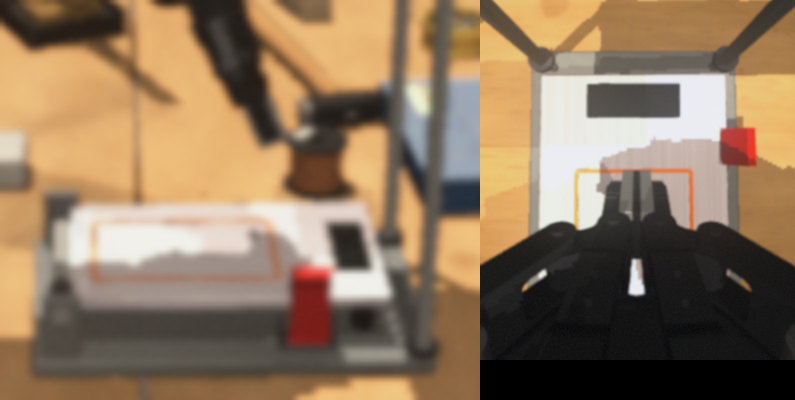

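The plate is level and the catch's nose is over its edge. The pad is clear at (348,245) in the crop and the fingers touch nothing. The real fingertips lie about 18 mm behind the reported TCP when shut, seen both in the side view and at contact, so I'll descend guarded for the grasp.

Run:
```python
from h import *
np.set_printoptions(precision=1,suppress=True)
im,c=load('s0'); g=im.max(axis=2)
print('dark rows near finger', [(r,np.where(g[r,40:90]<70)[0][[0,-1]]+40) for r in range(325,362,3) if (g[r,40:90]<70).any()])
for z in (.213,.235,.250,.265): print(z,proj(c,[[.178,-.597,z],[.150,-.505,z]]).tolist())
R=target_rot(0,.1); plan([.54,.15,.24],R,10); print(); plan([.424,.282,.14],target_rot(0,0),10,np.array([.54,.15,.24]),R)
```

```text
dark rows near finger [(325, array([50, 68])), (328, array([50, 68])), (331, array([51, 68])), (334, array([52, 67])), (337, array([57, 68])), (340, array([58, 68])), (343, array([59, 69])), (346, array([60, 69])), (349, array([60, 67]))]
0.213 [[67.94766575734951, 367.3849217240297], [72.22796851166615, 333.0380930113854]]
0.235 [[65.55584101589159, 356.002633494846], [70.11102520181609, 322.35387644954847]]
0.25 [[63.90049757904046, 348.1029550649954], [68.64829415908892, 314.9521258225244]]
0.265 [[62.22491708599719, 340.088126496005], [67.16964269198616, 307.45365580785904]]
[-5.7, -8.9, -15.9] [-0.0, -0.03, 0.002]
[-6.2, -8.9, -15.7] [-0.0, -0.03, 0.002]
[-6.7, -8.9, -15.5] [-0.0, -0.03, 0.002]
[-7.2, -8.8, -15.3] [-0.0, -0.03, 0.002]
[-7.7, -8.8, -15.1] [-0.0, -0.03, 0.002]
[-8.1, -8.8, -14.9] [-0.0, -0.03, 0.002]
[-8.6, -8.8, -14.6] [-0.0, -0.03, 0.002]
[-9.0, -8.8, -14.4] [-0.0, -0.03, 0.002]
[-9.5, -8.8, -14.1] [-0.0, -0.03, 0.002]
[-9.9, -8.8, -13.8] [-0.0, -0.03, 0.002]

[-12.5, -13.2, 8.8] [0.0, -0.01, 0.0]
[-12.5, -13.2, 8.9] [0.0, -0.01, 0.0]
[-12.4, -13.2, 9.0] [0.0, -0.01, 0.0]
[-12.3, -13.2, 9.2] [0.0, -0.01, 0.0]
[-12.2, -13.2, 9.3] [0.0, -0.01, 0.0]
[-12.1, -13.2, 9.4] [0.0, -0.01, 0.0]
[-12.0, -13.2, 9.5] [0.0, -0.01, 0.0]
[-11.9, -13.2, 9.6] [0.0, -0.01, 0.0]
[-11.8, -13.2, 9.8] [0.0, -0.01, 0.0]
[-11.7, -13.2, 9.9] [0.0, -0.01, 0.0]
```

Request:
{"op": "arm_command", "data": {
  "increments": [
    {"linear": [-5.5, -9, -16], "rotation": [0, -0.03, 0.002], "jaw": 0},
    {"linear": [-6, -9, -15.5], "rotation": [0, -0.03, 0.002], "jaw": 0},
    {"linear": [-6.5, -9, -15.5], "rotation": [0, -0.03, 0.002], "jaw": 100},
    {"linear": [-7, -9, -15.5], "rotation": [0, -0.03, 0.002], "jaw": 100},
    {"linear": [-7.5, -9, -15], "rotation": [0, -0.03, 0.002], "jaw": 100},
    {"linear": [-8, -9, -15], "rotation": [0, -0.03, 0.002], "jaw": 100},
    {"linear": [-8.5, -9, -14.5], "rotation": [0, -0.03, 0.002], "jaw": 100},
    {"linear": [-9, -9, -14.5], "rotation": [0, -0.03, 0.002], "jaw": 100},
    {"linear": [-9.5, -9, -14], "rotation": [0, -0.03, 0.002], "jaw": 100},
    {"linear": [-10, -9, -14], "rotation": [0, -0.03, 0.002], "jaw": 100}
  ]
}}

```text
time_s: 15.65
tcp_pos: [0.5408, 0.1521, 0.2411]
tool_rot: [-0.0, 0.999, -0.002, 0.05]
force: [-0.4, 0.2, -0.6]
opening: 0.0855
finger_force: 0.0
```

Request:
{"op": "arm_command", "data": {
  "increments": [
    {"linear": [-12.5, -13, 9], "rotation": [0, -0.01, 0], "jaw": 100},
    {"linear": [-12.5, -13, 9], "rotation": [0, -0.01, 0], "jaw": 100},
    {"linear": [-12.5, -13, 9], "rotation": [0, -0.01, 0], "jaw": 100},
    {"linear": [-12.5, -13, 9], "rotation": [0, -0.01, 0], "jaw": 100},
    {"linear": [-12, -13, 9.5], "rotation": [0, -0.01, 0], "jaw": 100},
    {"linear": [-12, -13, 9.5], "rotation": [0, -0.01, 0], "jaw": 100},
    {"linear": [-12, -13, 9.5], "rotation": [0, -0.01, 0], "jaw": 100},
    {"linear": [-12, -13, 9.5], "rotation": [0, -0.01, 0], "jaw": 100},
    {"linear": [-12, -13, 9.5], "rotation": [0, -0.01, 0], "jaw": 100},
    {"linear": [0, 0, 0], "rotation": [0, 0, 0], "jaw": 100}
  ]
}}

```text
time_s: 16.9
tcp_pos: [0.4361, 0.2704, 0.1505]
tool_rot: [-0.001, 1.0, -0.001, 0.005]
force: [0.2, -0.8, 0.6]
opening: 0.0853
finger_force: 0.0
```

```bash
python3 st.py
python3 - <<'E'
from h import *
np.set_printoptions(precision=3,suppress=True)
w,c=snap('wrist','w7'); t,ct=snap('top','t7'); s,cs=snap('side','s7')
p,R,_=tool()
print(proj(c,[[.424,.282,.028],p,p-[0,0,-.034]]), np.array(c['cam_to_world'])[:3,3])
def white(im,lo=130):
    h=cv2.cvtColor(im,cv2.COLOR_RGB2HSV); m=((h[...,1]<60)&(h[...,2]>lo)).astype(np.uint8)
    for k in sorted(cv2.findContours(m,cv2.RETR_EXTERNAL,cv2.CHAIN_APPROX_NONE)[0],key=cv2.contourArea)[::-1][:5]:
        yield cv2.contourArea(k),k
for a,k in white(w):
    W=onz(c,k.reshape(-1,2),.028)[:,:2]; print(a,cv2.boundingRect(k),cv2.minAreaRect((W*1000).astype(np.float32)))
E
```

```text
q [-0.901  0.767  0.532  1.811 -0.565  0.709 -1.629] tcp [0.436 0.27  0.15 ] lean 0.01029016511394287 x [ 1.    -0.002  0.01 ] F [ 0.217 -0.832  0.616] t 16.9 tip [0.436 0.27  0.129]
[[267.869 207.619]
 [281.474 249.045]
 [281.994 279.37 ]] [0.516 0.27  0.312]
7497.0 (440, 0, 120, 147) ((547.7284545898438, 60.647125244140625), (122.39801788330078, 123.0191421508789), 1.0948039293289185)
7437.0 (476, 0, 84, 101) ((568.7012939453125, 50.14402389526367), (80.48074340820312, 79.15745544433594), 1.0700209140777588)
4364.0 (238, 161, 54, 88) ((425.10546875, 284.6219177246094), (53.22360610961914, 93.317138671875), 89.91419982910156)
880.5 (409, 0, 31, 38) ((593.541259765625, 146.34344482421875), (27.922895431518555, 24.305328369140625), 0.5463232398033142)
219.0 (413, 403, 23, 17) ((135.22779846191406, 73.4256820678711), (31.400238037109375, 29.911151885986328), 88.81612396240234)
```

Request:
{"op": "arm_command", "data": {
  "increments": [
    {"linear": [-3.7, -4.7, 15], "rotation": [0, -0.01, 0], "jaw": 100},
    {"linear": [-3.7, -4.7, 15], "rotation": [0, 0, 0], "jaw": 100},
    {"linear": [-3.6, -4.7, 15], "rotation": [0, 0, 0], "jaw": 100},
    {"linear": [0, 0, 20], "rotation": [0, 0, 0], "jaw": 100},
    {"linear": [0, 0, 20], "rotation": [0, 0, 0], "jaw": 100},
    {"linear": [0, 0, 20], "rotation": [0, 0, 0], "jaw": 100},
    {"linear": [0, 0, 15], "rotation": [0, 0, 0], "jaw": 100},
    {"linear": [0, 0, 10], "rotation": [0, 0, 0], "jaw": 100},
    {"linear": [0, 0, 0], "rotation": [0, 0, 0], "jaw": 100},
    {"linear": [0, 0, 0], "rotation": [0, 0, 0], "jaw": 100}
  ]
}}

```text
time_s: 18.3
tcp_pos: [0.4266, 0.2839, 0.0216]
tool_rot: [-0.001, 1.0, -0.002, 0.001]
force: [0.2, 0.4, 1.0]
opening: 0.0853
finger_force: 0.0
```

```bash
python3 st.py
python3 - <<'E'
from h import *
np.set_printoptions(precision=3,suppress=True)
s,c=snap('side','s8'); w,cw=snap('wrist','w8')
p,R,_=tool()
g=s.max(axis=2)
for r in range(200,262,2): print(r,''.join('#' if v<70 else ('w' if min(x)>130 else '.') for v,x in zip(g[r,225:305],s[r,225:305])))
print(proj(c,[[.425,.284,.028],[.425,.257,.028],[.425,.257,0],p+[0,-.045,.032]])-[225,0])
E
```

```text
q [-0.82   0.965  0.323  1.891 -0.73   0.403 -1.519] tcp [0.427 0.284 0.022] lean 0.0021177711701320665 x [ 1.    -0.004  0.002] F [0.15  0.447 1.002] t 18.3 tip [ 0.427  0.284 -0.   ]
200 ................................##################....................##........
202 ...............................###################....................#####.....
204 ...............................###########...########.........#############.....
206 ...............................###..#####......############################.....
208 ................................#########.........#######################.......
210 ................................########............########....................
212 ................................########........................................
214 ................................########........................................
216 ................................########........................................
218 ....................................####........................................
220 ...................................#####.....................
[... 1096 characters left out ...]
............................
248 #...............................................................................
250 ................................................................................
252 ...............................................................wwwwwwwwwwwwwwwww
254 ..............................................................wwwwwwwwwwwwwwwwww
256 ...........................................................wwwwwwwwwwwwwwwwwwwww
258 ...........................................................wwwwwwwwwwwwwwwwwwwww
260 ...........................................................wwwwwwwwwwwwwwwwwwwww
[[ 35.365 235.946]
 [ 34.854 239.615]
 [ 35.102 247.637]
 [ 34.792 234.631]]
```

Request:
{"op": "arm_command", "data": {
  "increments": [
    {"linear": [0, 0, 8], "rotation": [0, 0, 0], "jaw": 100},
    {"linear": [0, 0, 8], "rotation": [0, 0, 0], "jaw": 100},
    {"linear": [0, 0, 8], "rotation": [0, 0, 0], "jaw": 100},
    {"linear": [0, 0, 6], "rotation": [0, 0, 0], "jaw": 100},
    {"linear": [0, 0, 5], "rotation": [0, 0, 0], "jaw": 100},
    {"linear": [0, 0, 3], "rotation": [0, 0, 0], "jaw": 100},
    {"linear": [0, 0, 0], "rotation": [0, 0, 0], "jaw": 100},
    {"linear": [0, 0, 0], "rotation": [0, 0, 0], "jaw": 100},
    {"linear": [0, 0, 0], "rotation": [0, 0, 0], "jaw": 100},
    {"linear": [0, 0, 0], "rotation": [0, 0, 0], "jaw": 100}
  ]
}}

```text
time_s: 19.65
tcp_pos: [0.4265, 0.2839, -0.0168]
tool_rot: [-0.001, 1.0, -0.002, 0.001]
force: [-0.4, 0.3, -0.0]
opening: 0.0854
finger_force: 0.0
```

Request:
{"op": "arm_command", "data": {
  "increments": [
    {"linear": [0, 0, 3], "rotation": [0, 0, 0], "jaw": 100},
    {"linear": [0, 0, 0], "rotation": [0, 0, 0], "jaw": 40},
    {"linear": [0, 0, 0], "rotation": [0, 0, 0], "jaw": 40},
    {"linear": [0, 0, 0], "rotation": [0, 0, 0], "jaw": 40},
    {"linear": [0, 0, 0], "rotation": [0, 0, 0], "jaw": 40},
    {"linear": [0, 0, 0], "rotation": [0, 0, 0], "jaw": 40},
    {"linear": [0, 0, 0], "rotation": [0, 0, 0], "jaw": 40},
    {"linear": [0, 0, 0], "rotation": [0, 0, 0], "jaw": 40},
    {"linear": [0, 0, 0], "rotation": [0, 0, 0], "jaw": 40},
    {"linear": [0, 0, 0], "rotation": [0, 0, 0], "jaw": 40}
  ]
}}

```text
time_s: 20.9
tcp_pos: [0.4265, 0.2838, -0.0196]
tool_rot: [-0.001, 1.0, -0.002, 0.001]
force: [-1.3, -0.9, 5.5]
opening: 0.054
finger_force: 64.1
```

Request:
{"op": "arm_command", "data": {
  "increments": [
    {"linear": [0, 0, -4], "rotation": [0, 0, 0], "jaw": 40},
    {"linear": [0, 0, -8], "rotation": [0, 0, 0], "jaw": 40},
    {"linear": [0, 0, -12], "rotation": [0, 0, 0], "jaw": 40},
    {"linear": [0, 0, -16], "rotation": [0, 0, 0], "jaw": 40},
    {"linear": [0, 0, -20], "rotation": [0, 0, 0], "jaw": 40},
    {"linear": [0, 0, -20], "rotation": [0, 0, 0], "jaw": 40},
    {"linear": [0, 0, -20], "rotation": [0, 0, 0], "jaw": 40},
    {"linear": [0, 0, -20], "rotation": [0, 0, 0], "jaw": 40},
    {"linear": [0, 0, -10], "rotation": [0, 0, 0], "jaw": 40},
    {"linear": [0, 0, 0], "rotation": [0, 0, 0], "jaw": 40}
  ]
}}

```text
time_s: 22.15
tcp_pos: [0.4263, 0.2838, 0.1106]
tool_rot: [-0.001, 1.0, -0.002, 0.001]
force: [-0.6, -0.2, -3.6]
opening: 0.0544
finger_force: 63.6
```

```bash
python3 st.py
python3 - <<'E'
from h import *
np.set_printoptions(precision=3,suppress=True)
t,ct=load('t7'); h=cv2.cvtColor(t,cv2.COLOR_RGB2HSV)
m=((h[...,0]>4)&(h[...,0]<22)&(h[...,1]>70)).astype(np.uint8)
box=proj(ct,[[.5,.115,.05],[.5,.0,.05],[.67,.0,.05],[.67,.115,.05]]); print(box)
z=np.zeros_like(m); cv2.fillConvexPoly(z,box.astype(int),1); yx=np.argwhere((m&z)>0)[:,::-1]
W=onz(ct,yx,.05)[:,:2]; print(len(W),cv2.minAreaRect((W*1000).astype(np.float32)),np.median(W,0))
w,cw=load('w6'); h=cv2.cvtColor(w,cv2.COLOR_RGB2HSV)
m=((h[...,0]>4)&(h[...,0]<18)&(h[...,1]>150)).astype(np.uint8)
z=np.zeros_like(m); z[245:305,220:340]=1; yx=np.argwhere((m&z)>0)[:,::-1]
W=onz(cw,yx,.05)[:,:2]; print(len(W),W.max(0),W.min(0))
s,c=snap('side','s9');h=cv2.cvtColor(s,cv2.COLOR_RGB2HSV);p,R,_=tool()
mm=((h[...,1]<60)&(h[...,2]>130)).astype(np.uint8); u=proj(c,[p+[0,0,.035]])[0].astype(int); print(u)
q=np.zeros_like(mm); q[u[1]-20:u[1]+25,u[0]-30:u[0]+30]=mm[u[1]-20:u[1]+25,u[0]-30:u[0]+30]; print(cv2.boundingRect(q))
E
```

```text
q [-0.902  0.827  0.481  1.846 -0.626  0.621 -1.607] tcp [0.426 0.284 0.111] lean 0.0022256784882455326 x [ 1.    -0.004  0.002] F [-0.628 -0.2   -3.594] t 22.15 tip [0.426 0.284 0.089]
[[245.754 225.545]
 [281.498 220.532]
 [274.005 170.114]
 [239.184 174.877]]
150 ((588.8375244140625, 61.220741271972656), (128.7964324951172, 89.04474639892578), 1.12735116481781) [0.59  0.061]
197 [0.652 0.083] [0.608 0.021]
[259 201]
(245, 194, 31, 14)
```

Request:
{"op": "arm_command", "data": {
  "increments": [
    {"linear": [10, 14, -1], "rotation": [0, 0, -0.003], "jaw": 40},
    {"linear": [20, 27, -1], "rotation": [0, 0, -0.003], "jaw": 40},
    {"linear": [22, 30, -2], "rotation": [0, 0, -0.003], "jaw": 40},
    {"linear": [24, 33, -2], "rotation": [0, 0, -0.003], "jaw": 40},
    {"linear": [24, 33, -2], "rotation": [0, 0, -0.003], "jaw": 40},
    {"linear": [24, 33, -2], "rotation": [0, 0, -0.003], "jaw": 40},
    {"linear": [20, 27, 0], "rotation": [0, 0, -0.003], "jaw": 40},
    {"linear": [14, 18, 0], "rotation": [0, 0, -0.003], "jaw": 40},
    {"linear": [6, 8, 0], "rotation": [0, 0, 0], "jaw": 40},
    {"linear": [0, 0, 0], "rotation": [0, 0, 0], "jaw": 40}
  ]
}}

```text
time_s: 23.45
tcp_pos: [0.5917, 0.0613, 0.1197]
tool_rot: [-0.001, 1.0, 0.01, 0.0]
force: [0.8, -0.4, -2.7]
opening: 0.0539
finger_force: 63.6
```

```bash
python3 st.py
```

```text
q [-0.37   0.902  0.456  1.529 -0.492  0.825 -1.279] tcp [0.592 0.061 0.12 ] lean 0.000943373352610366 x [1.    0.019 0.001] F [ 0.793 -0.376 -2.709] t 23.45 tip [0.592 0.061 0.098]
```

Request:
{"op": "arm_command", "data": {
  "increments": [
    {"linear": [0, 0, 12], "rotation": [0, 0, 0], "jaw": 40},
    {"linear": [0, 0, 14], "rotation": [0, 0, 0], "jaw": 40},
    {"linear": [0, 0, 14], "rotation": [0, 0, 0], "jaw": 40},
    {"linear": [0, 0, 14], "rotation": [0, 0, 0], "jaw": 40},
    {"linear": [0, 0, 12], "rotation": [0, 0, 0], "jaw": 40},
    {"linear": [0, 0, 8], "rotation": [0, 0, 0], "jaw": 40},
    {"linear": [0, 0, 6], "rotation": [0, 0, 0], "jaw": 40},
    {"linear": [0, 0, 4], "rotation": [0, 0, 0], "jaw": 40},
    {"linear": [0, 0, 0], "rotation": [0, 0, 0], "jaw": 40},
    {"linear": [0, 0, 0], "rotation": [0, 0, 0], "jaw": 40}
  ]
}}

```text
time_s: 24.7
tcp_pos: [0.5922, 0.062, 0.0363]
tool_rot: [-0.001, 1.0, 0.01, 0.001]
force: [-0.3, -0.1, -2.7]
opening: 0.0538
finger_force: 63.6
```

Request:
{"op": "arm_command", "data": {
  "increments": [
    {"linear": [0, 0, 2], "rotation": [0, 0, 0], "jaw": 40},
    {"linear": [0, 0, 1], "rotation": [0, 0, 0], "jaw": 40},
    {"linear": [0, 0, 1], "rotation": [0, 0, 0], "jaw": 40},
    {"linear": [0, 0, 1], "rotation": [0, 0, 0], "jaw": 40},
    {"linear": [0, 0, 1], "rotation": [0, 0, 0], "jaw": 40},
    {"linear": [0, 0, 0], "rotation": [0, 0, 0], "jaw": 40},
    {"linear": [0, 0, 0], "rotation": [0, 0, 0], "jaw": 40},
    {"linear": [0, 0, 0], "rotation": [0, 0, 0], "jaw": 40},
    {"linear": [0, 0, 0], "rotation": [0, 0, 0], "jaw": 40},
    {"linear": [0, 0, 0], "rotation": [0, 0, 0], "jaw": 40}
  ]
}}

```text
time_s: 25.95
tcp_pos: [0.592, 0.062, 0.0306]
tool_rot: [-0.001, 1.0, 0.01, 0.001]
force: [-4.9, 0.5, 10.7]
opening: 0.0539
finger_force: 65.4
```

The adapter is in contact with the plate (about 13 N). I'm opening the jaws.

Request:
{"op": "arm_command", "data": {
  "increments": [
    {"linear": [0, 0, -0.5], "rotation": [0, 0, 0], "jaw": 66},
    {"linear": [0, 0, 0], "rotation": [0, 0, 0], "jaw": 70},
    {"linear": [0, 0, 0], "rotation": [0, 0, 0], "jaw": 75},
    {"linear": [0, 0, 0], "rotation": [0, 0, 0], "jaw": 80},
    {"linear": [0, 0, 0], "rotation": [0, 0, 0], "jaw": 85},
    {"linear": [0, 0, 0], "rotation": [0, 0, 0], "jaw": 90},
    {"linear": [0, 0, 0], "rotation": [0, 0, 0], "jaw": 95},
    {"linear": [0, 0, 0], "rotation": [0, 0, 0], "jaw": 95},
    {"linear": [0, 0, 0], "rotation": [0, 0, 0], "jaw": 95},
    {"linear": [0, 0, 0], "rotation": [0, 0, 0], "jaw": 95}
  ]
}}

```text
time_s: 27.2
tcp_pos: [0.592, 0.062, 0.0306]
tool_rot: [-0.001, 1.0, 0.01, 0.001]
force: [0.8, 0.3, 0.5]
opening: 0.0811
finger_force: 0.0
```

Request:
{"op": "arm_command", "data": {
  "increments": [
    {"linear": [0, 0, -5], "rotation": [0, 0, 0], "jaw": 95},
    {"linear": [0, 0, -8], "rotation": [0, 0, 0], "jaw": 95},
    {"linear": [0, 0, -12], "rotation": [0, 0, 0], "jaw": 95},
    {"linear": [0, 0, -15], "rotation": [0, 0, 0], "jaw": 95},
    {"linear": [0, 0, -15], "rotation": [0, 0, 0], "jaw": 95},
    {"linear": [0, 0, -15], "rotation": [0, 0, 0], "jaw": 95},
    {"linear": [-10, 0, -10], "rotation": [0, 0, 0], "jaw": 95},
    {"linear": [-20, 0, -10], "rotation": [0, 0, 0], "jaw": 95},
    {"linear": [-20, 0, -10], "rotation": [0, 0, 0], "jaw": 95},
    {"linear": [0, 0, 0], "rotation": [0, 0, 0], "jaw": 95}
  ]
}}

```text
time_s: 28.45
tcp_pos: [0.5408, 0.061, 0.1315]
tool_rot: [-0.001, 1.0, 0.01, 0.001]
force: [0.8, 0.3, 0.2]
opening: 0.081
finger_force: 0.0
```

```bash
python3 st.py
python3 - <<'E'
from h import *
w,cw=snap('wrist','w10'); s,c=snap('side','s10'); t,ct=snap('top','t10')
H=np.zeros((380,790,3),np.uint8); H[:315,:420]=cv2.resize(w,(420,315)); H[:300,425:785]=cv2.resize(s[200:300,270:390],(360,300),interpolation=cv2.INTER_CUBIC)
cv2.imwrite('pics/c10.png',H[:,:,::-1])
print((proj(cw,[[.589,.061,.05],[.589,.061,.078]])*.75).tolist(), ((proj(c,[[.589,.061,.078]])-[270,200])*3).tolist())
E
```

```text
q [-0.399  0.82   0.448  1.711 -0.501  0.725 -1.244] tcp [0.541 0.061 0.131] lean 0.0017494914765274238 x [1.    0.02  0.002] F [0.825 0.26  0.248] t 28.45 tip [0.541 0.061 0.109]
[[210.4009948276625, 114.61384007273622], [210.50575096358253, 118.53826719025744]] [[133.3671201920369, 161.57413817060223]]
```

View pics/c10.png

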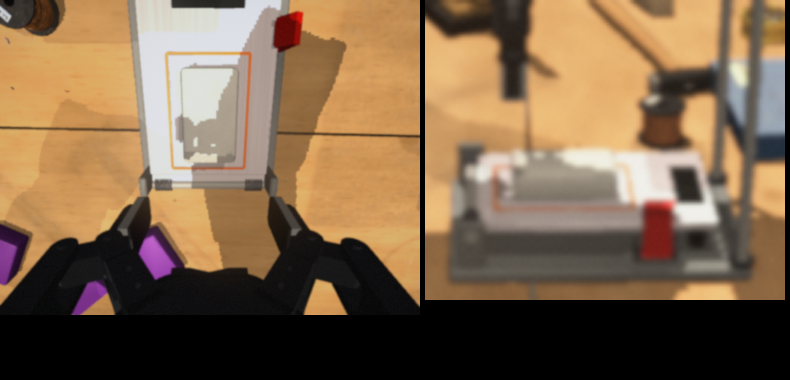

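The adapter at (210,115) lies flat and lengthways inside the outline (167–250, 52–168). The plate is level, the red catch is over its edge, and the gripper is clear.

```bash
python3 -c "from cell import *; print(hand_in())"
```

```text
the job is handed in; nothing more can be done
None
```

The job is handed in: the plate was pressed level and the catch holds it, and the white adapter is released, lying flat and lengthways inside the orange outline, within about 5 mm of its centre. The last pictures showed this and the gripper clear of everything; the hand-in did not report a verdict.

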